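# Trip the hold-up pawl and set a clasp rivet on the bench hand press

## Robot

A 7-joint arm with a two-finger parallel gripper is mounted at the origin on the work surface. World frame = base frame: x ahead of the robot, y to its left, z up, the work surface at z = 0. Lengths are in m, angles in rad, forces in N, time in s.
With the tool pointing down it reaches from about 0.4 to 0.85 m from the base axis. Payload 10.4 kg.
Tool frame: the origin (TCP) lies between the finger pads; the fingertips stand 14 mm ahead of it and the grasp point (between the pads) lies 5 mm behind it; z points along the fingers, y is the line along which they close (so a half turn about z gives the same grasp; the last joint's range is limited). The gripper opens to 87 mm and grips with 3 to 60 N. Pads are 19 mm wide; open, the fingers measure 117 mm over their backs; the gripper's body (75 mm by 190 mm) begins 51 mm behind the grasp point.
Start: joints at [1.209, 0.332, -0.065, 1.46, 0.022, 1.35, -0.088], TCP at [0.208, -0.589, 0.237] pointing down, gripper open.
Joint ranges: [-2.6, 2.6], [-0.5, 2.12], [-1.47, 1.34], [0.16, 2.42], [-1.27, 4.41], [0.06, 2.06], [-2.6, 2.6]. Speed limits (rad/s): [2.22, 2.22, 2.79, 2.79, 3.14, 3.14, 3.14].

## Interface

Orientations are given as a rotation vector (axis times angle).
In Python, from plant import bot, grab_frame gives the robot as it stands. The module is installed in compiled form; this text tells all that it offers.
- The arm moves only by the tool carry_out, never from a script. Its argument "rows" is text: rows parted by semicolons, each of 7 numbers parted by spaces: the shift along the world's x, y, z in cm, then the turn, a rotation vector about the world's x, y, z in rad, then the opening, from -1 (shut) to 1 (fully open). In form: x y z ax ay az jaw; .... A call has exactly 8 rows; each row is the pose to reach, as a shift and turn from the pose commanded when the call began; what a row does not reach only later rows make up. A row lasts 1/12 s, in which the tool goes at most 41.7 mm and 7.16 degrees, less where a joint would pass 70% of its speed; a pose out of reach is approached as far as the arm can. A call with a gripper value outside its range is refused whole. The fingers move at their own pace and stop on an object; the grip force is fixed at half the most. Time passes only in rows, so rows that repeat a pose let the fingers close, or fill a call up. It gives the time, the measured TCP pose, the force, the opening and the grip force at its end, in the units of the state.
- bot.get_state(): the state, without advancing time (a new reading comes with each control period).
- grab_frame(name): name is "scene" or "top" or "wrist"; returns a dict with "frame" (480x640x3 uint8, red, green, blue), "fx", "fy", "cx", "cy" (pixels), "dist" ([k1, k2, p1, p2, k3] as OpenCV has them; the pictures are not rectified), "T" (4x4, takes a point from camera to world coordinates). Camera axes: x right, y down, z forward; pixel columns grow to the right and rows downward; lengths in m; the calibration is good to about 2 mm. A picture is of the moment at which its call begins. There is no depth.
- bot.close_job(): hands the job in; it is judged then, once.
The state is a dict: "clock": time; "joint_pos": joint angles; "joint_vel": joint speeds; "joint_efforts": joint torques, N m; "ee_pos": TCP position; "eef_rot": TCP orientation; "wrist_force": force on the tool from outside, world axes, zero at the start; "moment": the same for the moment, N m; "grip_width": finger opening in m; "finger_force": force on a finger pad.
Only numpy, scipy, OpenCV 4.12 (cv2) and the standard library are available. Lean on these libraries where they do the work, as an engineer would, in place of code of your own. Each camera call takes 0.05 s, during which the arm holds its last target. There are 200 camera calls.

## Task

Set the rivet in the brass bag clasp on the bench hand press: press the red thumb tab of the ratchet pawl down until the pawl snaps over clear of the toothed wheel and stays there, then push the handle down, the teeth running free past the pawl, until the punch has driven the rivet fully home. Finish with the pawl still thrown off and the handle left down. Work only by pushing with the fingertips: lift nothing, keep out from between punch and clasp, and leave the other things on the bench where they stand.

Things in the scene. Friction and masses are not known exactly. Their poses are not given: they have to be found in the camera images.
- press: dark green iron bench hand press (rack and pinion, C-shaped frame), fixed to the bench, open front roughly towards the robot. Axes: x to its back, y to its left (as the robot sees it), z up; origin on the bench, middle plane. Base x -140 to 100, y +-58, 30 mm high; head x -65 to 100, y +-34, z 140 to 268. Pinion shaft along y at x 15, z 195; handle on its right end, ratchet wheel on its left.
- handle (a joint): angle of the handle about the pinion shaft, rad. At 0 it points to the press's front and 0.73 rad above level; it grows as the handle goes down: elevation = 0.73 - value. Starts at 0 to 0.45, raised. It stays where left; 2 to 5 N at the grip moves it. Pawl engaged: blocked within one tooth (0.35). Pawl off: the punch meets the rivet at about 0.87; the rivet is home, a hard stop, at 1.14 to 1.2.
- handle_pivot (a point): point on the pinion shaft's axis in the middle plane of the handle, at press y -60 mm. Driving the rivet takes about 10 N at the grip.
- handle_grip (a point): the place to push, from above, at press y -60 mm: middle of the handle's black grip sleeve (24 mm thick, 75 mm long), on the handle's axis, 155 mm from handle_pivot. The handle is a straight steel bar 16 mm thick ending in a black ball of 32 mm, its centre 200 mm from the pivot.
- pawl (a joint): angle of the red ratchet pawl about its pin (along press y), rad. At the start 0 to 0.13: engaged, nose on the ratchet wheel. Pressing the thumb tab down makes it grow. A toggle spring resists with about 3 N (up to 10 N when a tooth bears on the nose) until 0.36, then snaps it to its stop at 0.72, where it stays, clear of the teeth.
- pawl_tab (a point): centre of the upper face of the pawl's red thumb tab: 26 mm long (press x), 32 mm wide (y), 6 mm thick, on the press's left side in front of the wheel, 270 to 280 mm above the bench. Engaged, it slopes up to the front by about 0.3 rad; thrown over, it has gone almost straight down by 32 to 38 mm. Nothing stands above it: press from above.
- pawl_pivot (a point): centre of the pawl's pivot pin, 54 mm behind the middle of the tab. The ratchet wheel below it has 18 teeth, is 90 mm across and lies at press y 41 to 57 mm.
- rivet (a joint): how far the rivet has been driven into the clasp, m: 0 standing 5 mm proud, 0.0045 fully home. It takes about 80 N under the punch, so only the press can drive it.
- rivet_head (a point): top of the copper rivet head (11 mm across) in the middle of the clasp, 64 mm above the bench at the start, straight under the punch
- clasp: the work: brass clasp plate on a steel backing, 40 x 60 x 7 mm, held by two pins on the press's round anvil; origin under its centre, 50 mm above the bench. Not to be touched.
- ram: the press's steel ram with the setting punch at its lower end, 22 mm square; it goes down 16 mm per radian of the handle. Origin on the ram's axis, at bench height when raised. Not to be touched.
- rivet_tin: bystander: round aluminium tin of copper rivets, 62 mm across, 28 mm high, beside the press on its left; origin under its centre
- setter: bystander: upright steel hand setter, 17 mm thick, 90 mm high, beside the press on its right; origin under its centre
- dye_bottle: bystander: amber bottle with a black cap, 52 mm thick, 130 mm high; origin under its centre
- wax_jar: bystander: amber jar with a brass lid, 64 mm thick, 50 mm high; origin under its centre
- brush_pot: bystander: empty white ceramic cup, 72 mm across, 85 mm high; origin under its centre
- hammer: bystander: hammer, 260 mm long, lying on the bench between robot and press; origin on the bench, its x axis along the handle
- brush: bystander: brush, 190 mm long, lying on the bench between robot and press; origin on the bench, its x axis along the handle
- punch_block: bystander: wooden block 50 x 150 x 35 mm with six upright steel punches, 100 mm high in all; origin under its centre, y along the row

How it is judged:
On the way, in this order (a step that is already met when the one before it is completed fails the run):
1. the pawl is thrown over, clear of the wheel, while the handle is still up (value of joint pawl above 0.5 rad and value of joint handle below 0.85 rad), for 0.2 s.
2. the handle is pushed down and the rivet driven home (value of joint pawl above 0.5 rad and value of joint rivet above 0.0038 m and value of joint handle above 1.05 rad), for 0.2 s.
At the end, for the whole second after the job is handed in: The pawl is thrown off (joint above 0.5 rad), the handle is left down (joint above 1.05 rad) and at rest, the rivet is driven home (joint above 3.8 mm), and each bystander is within 25 mm of where it stood (all of step 2 and value of joint rivet below 0.006 m and velocity of joint handle between -0.1 and 0.1 rad/s and distance of each of rivet_tin, setter, dye_bottle, wax_jar, brush_pot, hammer, brush, punch_block from where it was at the start of the episode below 0.025 m); the robot touches nothing.
It fails at once if a bystander is pushed away, lifted or carried (more than 25 mm) (distance of any of rivet_tin, setter, dye_bottle, wax_jar, brush_pot, hammer, brush, punch_block from where it was at the start of the episode above 0.025 m).
It fails at once if the handle is raised above its raised position (joint below -0.06 rad) (value of joint handle below -0.06 rad).
It fails at once if the robot touches the ram, the punch, the clasp or the rivet (more than 1 N) (contact force between any of the fingers, the arm and ram above 1 N or contact force between any of the fingers, the arm and clasp above 1 N).
It also fails if it takes over 48 s, if anything falls off the work surface, if the arm or the gripper's body presses on something with over 40 N, if the wrist force passes 120 N, or if a joint passes its speed limit or range.

## Working session

There is one attempt and no reset: what is moved stays moved. The work goes in short steps, Python scripts to look and compute and a tool call to move; the robot and the scene stay as the last step left them, time stands still between calls to the robot, and variables do not carry over. Pictures are saved under pics/ and viewed, at most 10 in all, crops included, and the job is handed in when it is done.

Besides the shell and the picture viewer there is one more tool, called after ">>>" by a JSON object that holds its "op" and its "data". carry_out: Moves the arm, as the interface text tells. Its arguments: {"type":"object","properties":{"rows":{"type":"string"}},"required":["rows"]}

```bash
mkdir -p pics
python3 - <<'E'
from plant import bot, grab_frame
import cv2,pickle
s=bot.get_state(); print({k:s[k] for k in("clock","ee_pos","eef_rot","grip_width","wrist_force")})
for n in("scene","top"):
    f=grab_frame(n); pickle.dump(f,open(f"{n}0.pkl","wb")); cv2.imwrite(f"pics/{n}0.png",f["frame"][...,::-1]); print(n,f["fx"],f["cx"],f["cy"],f["dist"],f["T"])
E
```

```text
{'clock': 0.0, 'ee_pos': array([ 0.20759293, -0.58912449,  0.23575977]), 'eef_rot': array([-3.09522409e+00, -5.29504470e-01,  4.66232318e-04]), 'grip_width': 0.08698378332407898, 'wrist_force': array([-0.09759056, -0.17352654, -0.040304  ])}
scene 481.9101913652387 323.0100515681573 245.14805643326577 [-0.06859399  0.          0.          0.          0.        ] [[ 0.0944547   0.65408544 -0.7505002   1.35707883]
 [ 0.99544138 -0.07206456  0.06247531 -0.09319489]
 [-0.01322028 -0.75298004 -0.65791055  0.90386769]
 [ 0.          0.          0.          1.        ]]
top 467.52417992765436 320.8429034226494 237.13499355013818 [-0.12118464  0.          0.          0.          0.        ] [[ 0.01029825 -0.99766197  0.06756132  0.46064003]
 [-0.99992038 -0.0107672  -0.00658072 -0.01059255]
 [ 0.00729278 -0.06748817 -0.99769342  1.44542024]
 [ 0.          0.          0.          1.        ]]
```

View pics/scene0.png

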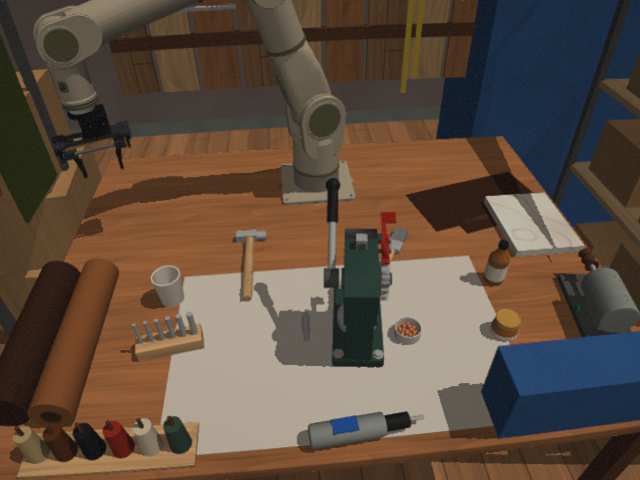

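View pics/top0.png

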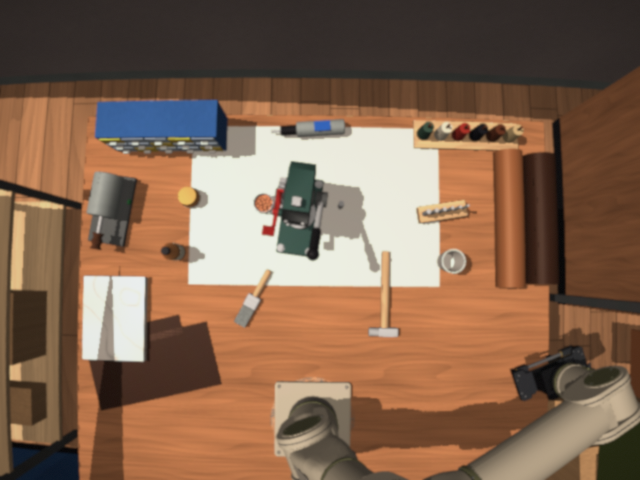

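The scene view shows the press at about (360,290), black ball at (333,185) and red tab at (388,217). The top view shows the ball at about (313,252), the tab at about (267,231) and the hammer at (385,300). Next, zoomed crops.

Run:
```python
import cv2,pickle,numpy as np
a=pickle.load(open("scene0.pkl","rb"))["frame"][165:315,300:450,::-1]
b=pickle.load(open("top0.pkl","rb"))["frame"][150:270,240:340,::-1]
A=cv2.resize(a,None,fx=4,fy=4,interpolation=2)[:, :400*1]; A=cv2.resize(a,(400,400),interpolation=2); B=cv2.resize(b,(400,480),interpolation=2)
o=np.zeros((480,800,3),np.uint8);o[:400,:400]=A;o[:,400:]=B;cv2.imwrite("pics/z.png",o)
for n in("scene","top"):
    f=pickle.load(open(n+"0.pkl","rb"))["frame"].astype(int)
    m=((f[...,0]>90)&(f[...,1]<45)&(f[...,2]<45)).astype(np.uint8)
    k,l,s,c=cv2.connectedComponentsWithStats(m)
    print(n,[(s[i].tolist(),c[i].round(1).tolist()) for i in range(1,k) if s[i,4]>15])
```

```text
scene [([381, 212, 15, 52, 348], [385.9, 233.4]), ([103, 421, 26, 35, 275], [116.1, 434.8])]
top [([455, 128, 11, 6, 32], [459.4, 131.0]), ([275, 191, 7, 19, 50], [278.3, 198.8]), ([264, 228, 9, 6, 42], [268.1, 230.2])]
```

View pics/z.png

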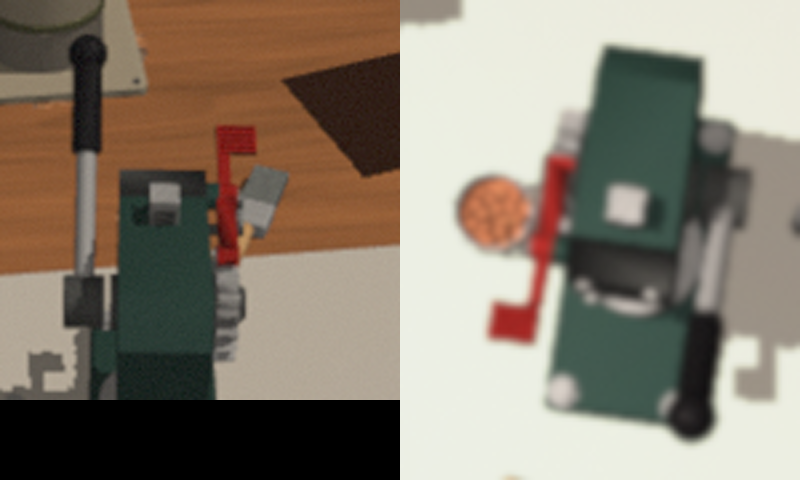

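The zoom shows the ball at scene (333.0,184.9) / top (312.5,254.0). The tab's face centre is at scene (388.9,217.5) / top (268.2,230.8), and the hub is at about scene (331,277). The press is yawed slightly.

```bash
cat > h.py <<'E'
import cv2,numpy as np
def ray(f,p):
    K=np.array([[f["fx"],0,f["cx"]],[0,f["fy"],f["cy"]],[0,0,1]])
    u=cv2.undistortPoints(np.array([[p]],float),K,np.array(f["dist"],float)).ravel()
    d=f["T"][:3,:3]@np.array([u[0],u[1],1.]); return f["T"][:3,3],d/np.linalg.norm(d)
def tri(f,p,g,q):
    a,d=ray(f,p);b,e=ray(g,q); s=np.linalg.lstsq(np.c_[d,-e],b-a,rcond=None)[0]
    P,Q=a+s[0]*d,b+s[1]*e; return (P+Q)/2,np.linalg.norm(P-Q)
def plane(f,p,z):
    a,d=ray(f,p); return a+d*(z-a[2])/d[2]
E
python3 - <<'E'
import pickle,numpy as np
from h import *
np.set_printoptions(precision=4,suppress=True)
S=pickle.load(open("scene0.pkl","rb"));T=pickle.load(open("top0.pkl","rb"))
ball,r=tri(S,(333,184.9),T,(312.5,254)); print("ball",ball,r)
print("tab",*tri(S,(388.9,217.5),T,(268.2,230.8)))
t=lambda x,y:((x-400)/4+240,y/4+150)
s=lambda x,y:(x/2.667+300,y/2.667+165)
h=[plane(T,t(*p),.268) for p in((607,47),(703,60),(672,245),(577,235))]; print("head",h)
b=[plane(T,t(*p),.03) for p in((549,405),(675,423))]; print("base",b)
for v in(b[1]-b[0],h[1]-h[0]): print("yaw",np.degrees(np.arctan2(v[0],-v[1])))
print("ramtop",*tri(S,s(164,190),T,t(627,205)))
print("tin",plane(T,t(493,211),.028))
for yaw in np.radians([-4,-6,-8,-10]):
    c,n=np.cos(yaw),np.sin(yaw)
    # ball = origin + R*(15-200cos e, -60), z=.195+.2 sin e
    e=np.arcsin((ball[2]-.195)/.2); R=np.array([[c,-n],[n,c]])
    o=ball[:2]-R@[.015-.2*np.cos(e),-.06]; print(np.degrees(yaw),"e",e,"origin",o,"head corners bl,br",o+R@[.1,.034],o+R@[.1,-.034],"base front",o+R@[-.14,.058],o+R@[-.14,-.058])
E
```

```text
ball [0.496  0.002  0.3191] 0.000704625196156724
tab [0.5553 0.1159 0.2662] 0.00160251383332771
head [array([0.733 , 0.0581, 0.268 ]), array([ 0.7252, -0.0034,  0.268 ]), array([0.6058, 0.0149, 0.268 ]), array([0.6115, 0.0752, 0.268 ])]
base [array([0.5122, 0.1117, 0.03  ]), array([0.4996, 0.0161, 0.03  ])]
yaw -7.492323419528035
yaw -7.2516058517835855
ramtop [0.6291 0.044  0.282 ] 0.001881206628229619
tin [0.6601 0.1573 0.028 ]
-4.0 e 0.6695013753385743 origin [0.6417 0.052 ] head corners bl,br [0.7438 0.0789] [0.7391 0.0111] base front [0.5061 0.1196] [0.498  0.0039]
-6.000000000000001 e 0.6695013753385743 origin [0.6433 0.0469] head corners bl,br [0.7463 0.0702] [0.7392 0.0026] base front [0.5102 0.1192] [0.498  0.0038]
-8.0 e 0.6695013753385743 origin [0.6448 0.0417] head corners bl,br [0.7486 0.0614] [ 0.7391 -0.0059] base front [0.5142 0.1186] [0.4981 0.0037]
-10.0 e 0.6695013753385743 origin [0.6461 0.0365] head corners bl,br [0.7505 0.0526] [ 0.7387 -0.0144] base front [0.5183 0.1179] [0.4982 0.0037]
```

>>> {"op": "carry_out", "data": {"rows": "2 2 4 0 0 -0.06 -1;5 5 7 0 0 -0.12 -1;7 8 10 0 0 -0.18 -1;9 10 13 0 0 -0.24 -1;11 13 15 0 0 -0.3 -1;14 16 17 0 0 -0.36 -1;16 18 18 0 0 -0.42 -1;18 20 19 0 0 -0.47 -1"}}

```text
clock: 0.77
ee_pos: [0.387, -0.3895, 0.4272]
eef_rot: [3.134, -0.212, 0.001]
wrist_force: [1.0, -1.0, 0.1]
grip_width: 0.0417
finger_force: 0.0
```

>>> {"op": "carry_out", "data": {"rows": "2 3.5 0 0 0 0 -1;4 7 0 0 0 0 -1;6 10.5 0 0 0 0 -1;8 14 0 0 0 0 -1;10 17.5 0 0 0 0 -1;12 21 0 0 0 0 -1;14 24 0 0 0 0 -1;15 27 0 0 0 0 -1"}}

```text
clock: 1.43
ee_pos: [0.5376, -0.1186, 0.425]
eef_rot: [-3.134, 0.204, 0.001]
wrist_force: [0.9, 0.3, 0.0]
grip_width: 0.0008
finger_force: 0.0
```

>>> {"op": "carry_out", "data": {"rows": "0.3 3.5 0 0 0 0 -1;0.5 7 0 0 0 0 -1;0.8 10.5 0 0 0 0 -1;1 14 0 0 0 0 -1;1.3 17.5 0 0 0 0 -1;1.6 21 0 0 0 0 -1;1.8 24 -1 0 0 0 -1;1.8 24.2 -2 0 0 0 -1"}}

```text
clock: 2.1
ee_pos: [0.5532, 0.1281, 0.4053]
eef_rot: [-3.133, 0.192, 0.001]
wrist_force: [-0.1, -0.1, -0.1]
grip_width: 0.001
finger_force: 0.0
```

>>> {"op": "carry_out", "data": {"rows": "0 -0.5 -2 0 0 0 -1;0.1 -0.5 -4 0 0 0 -1;0.2 -0.5 -6 0 0 0 -1;0.2 -0.5 -8 0 0 0 -1;0.2 -0.5 -9 0 0 0 -1;0.2 -0.5 -10 0 0 0 -1;0.2 -0.5 -10 0 0 0 -1;0.2 -0.5 -10 0 0 0 -1"}}

```text
clock: 2.77
ee_pos: [0.5564, 0.1161, 0.3062]
eef_rot: [3.135, -0.206, -0.0]
wrist_force: [0.0, -0.2, 0.7]
grip_width: 0.0006
finger_force: 0.0
```

Run:
```python
from plant import bot, grab_frame
import cv2,numpy as np
o=np.zeros((480,800,3),np.uint8)
a=grab_frame("scene")["frame"][140:290,300:450,::-1];b=grab_frame("top")["frame"][150:270,240:340,::-1]
o[:400,:400]=cv2.resize(a,(400,400),interpolation=2);o[:,400:]=cv2.resize(b,(400,480),interpolation=2);cv2.imwrite("pics/z1.png",o)
s=bot.get_state();print(s["ee_pos"],s["joint_pos"],s["wrist_force"])
```

```text
[0.55677626 0.11633927 0.30697854] [ 0.21737799  0.22976114 -0.59876749  1.47709408  0.12961971  1.47293014
 -2.08353713] [-0.12098645 -0.66962331  0.09503435]
```

View pics/z1.png

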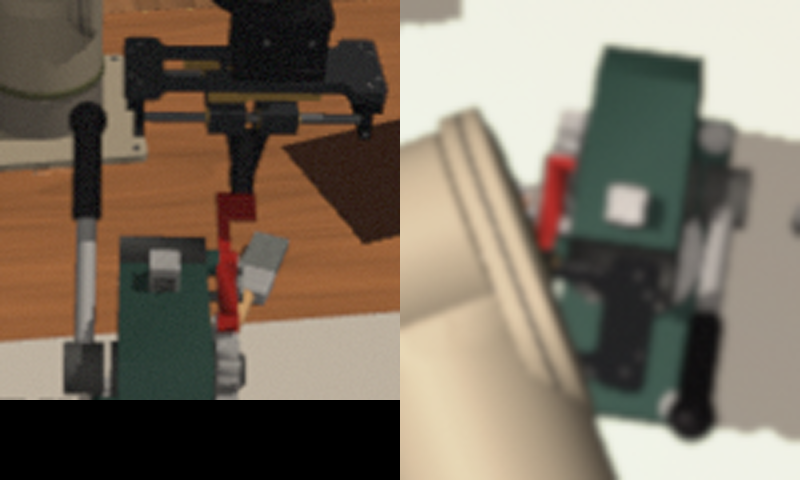

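Fingertips (crop 242,190) stand right above the tab (236,206), and the gripper body clears the ball. Pressing now.

>>> {"op": "carry_out", "data": {"rows": "0 0.3 -0.5 0 0 0 -1;0 0.4 -1 0 0 0 -1;0 0.4 -1.5 0 0 0 -1;0 0.4 -2 0 0 0 -1;0 0.4 -2.5 0 0 0 -1;0 0.4 -3 0 0 0 -1;0 0.4 -3.5 0 0 0 -1;0 0.4 -3.5 0 0 0 -1"}}

```text
clock: 3.53
ee_pos: [0.556, 0.1198, 0.2694]
eef_rot: [3.134, -0.206, -0.002]
wrist_force: [-0.0, -0.7, -0.1]
grip_width: 0.0004
finger_force: 0.0
```

>>> {"op": "carry_out", "data": {"rows": "0 0 -0.3 0 0 0 -1;0 0 -0.6 0 0 0 -1;0 0 -0.9 0 0 0 -1;0 0 -1.2 0 0 0 -1;0 0 -1.5 0 0 0 -1;0 0 -1.7 0 0 0 -1;0 0 -1.7 0 0 0 -1;0 0 -1.7 0 0 0 -1"}}

```text
clock: 4.2
ee_pos: [0.5571, 0.1202, 0.2572]
eef_rot: [3.135, -0.206, 0.006]
wrist_force: [-8.6, -3.1, 23.4]
grip_width: 0.0007
finger_force: 12.5
```

Run:
```python
from plant import bot, grab_frame
import cv2,numpy as np
a=grab_frame("scene")["frame"][140:290,300:450,::-1]
cv2.imwrite("pics/z2.png",cv2.resize(a,(500,500),interpolation=2))
s=bot.get_state();print(s["clock"],s["ee_pos"],s["wrist_force"])
```

```text
4.25 [0.55706727 0.12023014 0.25724107] [-8.37202402 -3.33693497 23.59370595]
```

View pics/z2.png

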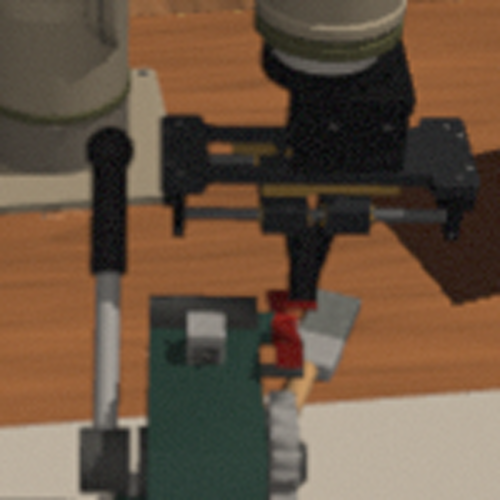

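Red pawl has dropped (crop 285,335) and its tab bears on the stop with 23 N: thrown over. Lifting off and moving above the grip.

>>> {"op": "carry_out", "data": {"rows": "0 0 2 0 0 0 -1;0 0 5 0 0 0 -1;0 0 9 0 0 0 -1;0 0 13 0 0 0 -1;0 -3 13.5 0 0 0 -1;-1 -6 13.5 0 0 0 -1;-2 -9 13.5 0 0 0 -1;-3 -12 13.5 0 0 0 -1"}}

```text
clock: 4.92
ee_pos: [0.5259, -0.001, 0.3888]
eef_rot: [-3.135, 0.205, -0.001]
wrist_force: [1.0, -0.6, -0.3]
grip_width: 0.0007
finger_force: 0.0
```

Run:
```python
from plant import bot, grab_frame
import cv2,numpy as np
a=grab_frame("scene")["frame"][140:290,300:450,::-1]
cv2.imwrite("pics/z3.png",cv2.resize(a,(500,500),interpolation=2))
s=bot.get_state();print(s["clock"],s["ee_pos"],s["wrist_force"])
```

```text
4.9667 [ 0.52495152 -0.00813022  0.38912821] [ 2.27883492 -5.68241852  1.49546467]
```

View pics/z3.png

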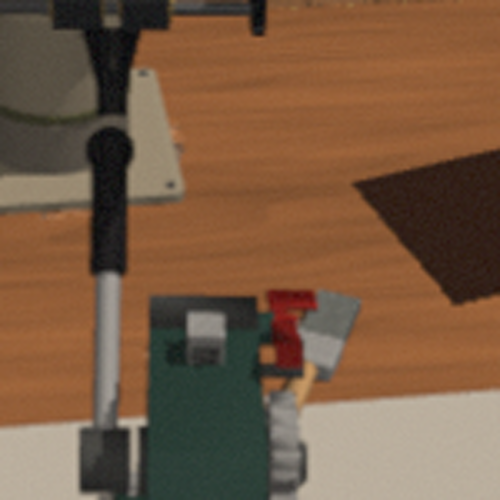

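The pawl stays thrown (red tab at crop 290,300), and the fingers are in line with the handle at x≈110. Pushing down along the arc.

>>> {"op": "carry_out", "data": {"rows": "0.2 0 -2 0 0 0 -1;0.2 0 -4 0 0 0 -1;0.2 0 -5.5 0 0 0 -1;0 0 -6.5 0 0 0 -1;-0.5 0 -7.5 0 0 0 -1;-1 0.1 -8.5 0 0 0 -1;-1.5 0.2 -9.5 0 0 0 -1;-2 0.3 -10.5 0 0 0 -1"}}

```text
clock: 5.63
ee_pos: [0.5063, 0.0029, 0.2839]
eef_rot: [3.134, -0.206, 0.001]
wrist_force: [-1.0, -1.4, 2.2]
grip_width: 0.0004
finger_force: 1.3
```

>>> {"op": "carry_out", "data": {"rows": "-0.2 0 -0.7 0 0 0 -1;-0.4 0 -1.4 0 0 0 -1;-0.6 0.1 -2.1 0 0 0 -1;-0.8 0.1 -2.8 0 0 0 -1;-0.9 0.1 -3.4 0 0 0 -1;-1 0.1 -4 0 0 0 -1;-1.1 0.1 -4.4 0 0 0 -1;-1.2 0.1 -4.8 0 0 0 -1"}}

```text
clock: 6.3
ee_pos: [0.4946, 0.0044, 0.2355]
eef_rot: [-3.134, 0.205, -0.001]
wrist_force: [1.7, 0.2, 1.6]
grip_width: 0.0006
finger_force: 0.9
```

>>> {"op": "carry_out", "data": {"rows": "0 -0.3 -0.6 0 0 0 -1;0 -0.6 -1.2 0 0 0 -1;0 -0.9 -1.8 0 0 0 -1;0.1 -0.9 -2.4 0 0 0 -1;0.1 -0.9 -3 0 0 0 -1;0.2 -0.9 -3.6 0 0 0 -1;0.2 -0.9 -3.8 0 0 0 -1;0.2 -0.9 -4 0 0 0 -1"}}

```text
clock: 6.97
ee_pos: [0.4961, -0.0057, 0.1956]
eef_rot: [3.133, -0.207, -0.002]
wrist_force: [-5.0, -4.3, 10.2]
grip_width: 0.0007
finger_force: 5.7
```

Run:
```python
from plant import bot, grab_frame
import cv2,numpy as np
a=grab_frame("scene")["frame"][140:290,290:440,::-1]
cv2.imwrite("pics/z4.png",cv2.resize(a,(500,500),interpolation=2))
s=bot.get_state();print(s["clock"],s["ee_pos"],s["wrist_force"])
```

```text
7.0167 [ 0.49601465 -0.00574118  0.19543218] [-4.70400838 -3.64046219  7.78204432]
```

View pics/z4.png

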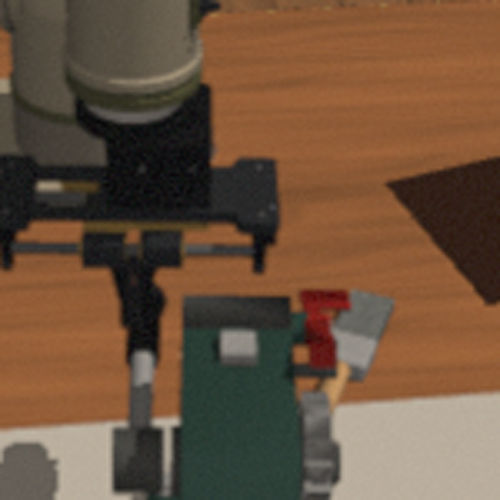

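Handle well down and pressing at about 10 N (rivet met). The pawl is still off, and the gripper end (278,200) clears the tab (300,300). Driving on.

>>> {"op": "carry_out", "data": {"rows": "0.1 0 -0.5 0 0 0 -1;0.2 0 -1 0 0 0 -1;0.4 0 -1.5 0 0 0 -1;0.5 0 -2 0 0 0 -1;0.7 0 -2.5 0 0 0 -1;0.9 0 -3 0 0 0 -1;1 0 -3.5 0 0 0 -1;1.1 0 -3.8 0 0 0 -1"}}

```text
clock: 7.68
ee_pos: [0.5053, -0.0066, 0.1565]
eef_rot: [3.132, -0.208, -0.008]
wrist_force: [-11.4, -5.8, 8.2]
grip_width: 0.001
finger_force: 6.3
```

>>> {"op": "carry_out", "data": {"rows": "0.1 0 -0.3 0 0 0 -1;0.2 0 -0.6 0 0 0 -1;0.3 0 -0.9 0 0 0 -1;0.4 0 -1.2 0 0 0 -1;0.5 0 -1.4 0 0 0 -1;0.5 0 -1.5 0 0 0 -1;0.5 0 -1.5 0 0 0 -1;0.5 0 -1.5 0 0 0 -1"}}

```text
clock: 8.35
ee_pos: [0.5099, -0.0075, 0.145]
eef_rot: [3.129, -0.209, -0.008]
wrist_force: [-30.5, -9.5, 44.3]
grip_width: 0.0003
finger_force: 26.6
```

Hard stop reached at 44 N. Retreating up and away.

>>> {"op": "carry_out", "data": {"rows": "0 0 1 0 0 0 -1;-0.5 0 3 0 0 0 -1;-2 0 6 0 0 0 -1;-3 0 10 0 0 0 -1;-4 0 14 0 0 0 -1;-4 -3 18 0 0 0 -1;-4 -6 20 0 0 0 -1;-4 -6 20 0 0 0 -1"}}

```text
clock: 9.02
ee_pos: [0.4737, -0.0707, 0.3475]
eef_rot: [3.131, -0.216, 0.011]
wrist_force: [-0.0, -0.9, -0.0]
grip_width: 0.0007
finger_force: 0.0
```

Run:
```python
from plant import bot, grab_frame
import cv2,numpy as np
f=grab_frame("scene");a=f["frame"][140:340,270:470,::-1]
cv2.imwrite("pics/z5.png",cv2.resize(a,(600,600),interpolation=2))
s=bot.get_state();print(s["clock"],s["ee_pos"],s["wrist_force"])
from h import *
K=np.array([[f["fx"],0,f["cx"]],[0,f["fy"],f["cy"]],[0,0,1]]);Ti=np.linalg.inv(f["T"])
for h in(1.0,1.05,1.14,1.2):
    e=.73-h;px=.015-.2*np.cos(e);P=np.array([.6442+.9917*px-.1288*.06,.0432-.1288*px-.9917*.06,.195+.2*np.sin(e)])
    print(h,P,(cv2.projectPoints(P,cv2.Rodrigues(Ti[:3,:3])[0],Ti[:3,3],K,np.array(f["dist"]))[0].ravel()-[270,140])*3)
```

```text
9.0667 [ 0.47336137 -0.06841679  0.34507008] [-0.28217559  0.32103588 -0.72080375]
1.0 [0.46019318 0.00659274 0.14165371] [189.26315883 291.08194709]
1.05 [0.46307615 0.0062183  0.13208669] [189.19058173 302.28870824]
1.14 [0.46944576 0.00539103 0.11527813] [189.03347884 322.84739745]
1.2 [0.47451385 0.0047328  0.10442274] [188.91031059 336.78951062]
```

View pics/z5.png

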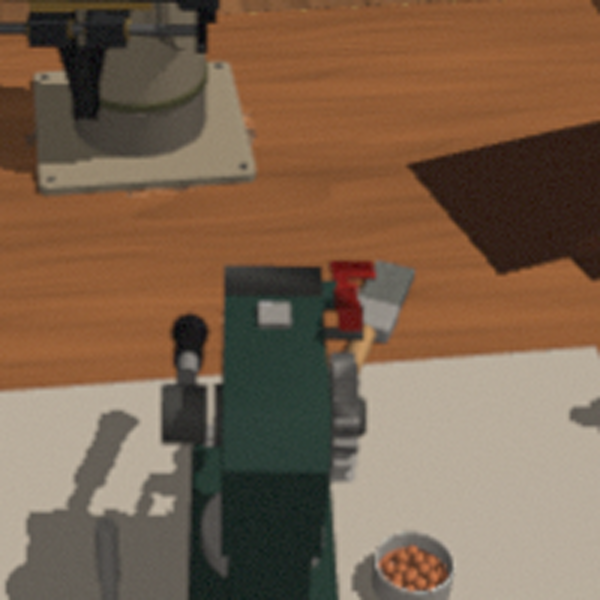

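The ball is at crop (190,331), between the predictions for 1.14 and 1.20, so the handle is on its stop. The pawl is off (red tab at 350,270), and the arm is clear of everything.

```bash
python3 -c "
from plant import bot
print(bot.close_job())"
```

```text
the job is handed in; nothing more can be done
None
```

I handed the job in at about 9 s: the pawl is thrown off, the handle is down on its hard stop (about 1.17 rad from the camera), so the rivet should be fully home though I didn't see it directly, and the arm is clear; no verdict came back.

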